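Show the corroded copper electrode to the inspection camera

TASK

Take the copper electrode out of the white electrode rack and hold it up in the air for the inspection camera: head end up, the green corrosion spot facing the lens and centred in its view 15 cm in front of the glass, with the plate square to the downward-tilted lens. Finish while still holding it there, still; do not put it down or let go. Leave the other two electrodes in the rack, disturb nothing else on the bench, and do not touch the camera or its stand.

Things in the scene. Friction and masses are not known exactly. Their poses are not given: they have to be found in the camera images.
- copper: Copper electrode, about 150 g: orange plate 5 mm thick (x), 36 wide (y), 88 long (z); on top a black head to grip, 16 (x) x 30 (y) x 28 mm tall, with a 4 mm brass stud. Origin: middle of the plate's lower edge; z points up to the head; the +x face has the green spot. It stands upright, loose, its lower 42 mm in a rack slot (origin 8 mm above the bench): lift it straight up over 45 mm.
- copper_spot (a point): Centre of the green corrosion spot, a round spot 18 mm across on one face (+x) of the copper plate, 62 mm above the plate's lower edge, on its centre line.
- camera: Inspection camera: white box, black lens barrel 34 mm across. Origin: centre of the lens's front glass. x: line of sight out of the lens, 25 deg below level; y level; z up in the picture. The spot belongs 150 mm along x, the electrode's z then along this z, its x opposite to this x. Body reaches 48 mm behind the lens, 25 mm to each side. Lens height (190 to 235 mm) and direction vary.
- clamp: Black clamp block, 34 by 34 by 30 mm, on the camera's column, 60 mm behind the lens (level distance); it carries the camera. Origin: its centre, on the column's axis, as high as the lens centre; x is the level direction in which the camera looks. A thumb knob sticks out 49 mm to its +y side.
- stand: Fixed camera stand: grey base plate 300 x 150 x 8 mm, steel column 18 mm thick, 263 mm tall. Origin: under the column on the bench; x is where the camera looks; the plate reaches 50 mm behind the column, 250 mm in front, 75 mm to each side. A yellow cross on it, 196 mm in front of the column, lies straight below the place where the spot belongs.
- rack: Fixed white electrode rack, 70 (x) x 260 (y) x 50 mm tall. Origin: middle of its underside. Three slots 42 mm deep, 7 x 38 mm at the mouth, at y = -80, 0 and +80 mm; the electrodes' x, y axes are parallel to the rack's. Which electrode is in which slot varies.
- zinc: The zinc electrode, light grey plate with a white spot, same shape and frame as the copper one; stays in the rack.
- graphite: The graphite electrode, black plate without a spot, same shape and frame; stays in the rack.
- amber: Bystander: brown glass bottle, 60 mm across, 130 mm tall. Origin: middle of its underside.
- jar: Bystander: clear glass jar with a blue cap, 60 mm across, 85 mm tall. Origin: middle of its underside.
- beaker: Bystander: open glass beaker, 66 mm across, 85 mm tall. Origin: middle of its underside.
- dish: Bystander: shallow glass dish, 90 mm across, 16 mm tall. Origin: middle of its underside.
- wash: Bystander: white wash bottle with a blue cap, 68 mm across, 170 mm tall plus a bent spout up to 213 mm. Origin: middle of its underside.
Things that resemble listed ones, but are neither listed nor needed, are in the scene too. Leave any pink or turquoise look-alike of the copper alone.

How it is judged:
By the outcome, as a careful person would: the job done as asked, in the order asked, and still so for the second after the job is handed in, while the arm keeps its last pose, push and grip.
It also fails if it takes over 32 s, if anything falls off the work surface, if the arm or the gripper's body presses on something with over 40 N, if the wrist force passes 120 N, or if a joint passes its speed limit or range.

ROBOT

A 6-joint arm with a two-finger parallel gripper is mounted at the origin on the work surface. World frame = base frame: x ahead of the robot, y to its left, z up, the work surface at z = 0. Lengths are in m, angles in rad, forces in N, time in s.
With the tool pointing down it reaches from about 0.3 to 0.875 m from the base axis. Payload 6.4 kg.
Tool frame: the origin (TCP) lies between the finger pads; the fingertips stand 25 mm ahead of it and the grasp point (between the pads) lies 6 mm ahead of it; y points along the fingers, x is the direction in which the jaws open and shut, and the axes are right-handed (so a half turn about y gives the same grasp; the last joint's range is limited). The gripper opens to 85 mm and grips with 20 to 120 N. Pads are 22 mm wide; open, the fingers measure 114 mm over their backs; the gripper's body (76 mm by 85 mm) begins 54 mm behind the grasp point. The pads swing forward as they close: fully open they stand 13 mm farther back than shut.
Start: joints at [-1.472, 0.181, 1.607, -0, 1.354, -0.206], TCP at [0.173, -0.549, 0.256] pointing down, gripper open.
Joint ranges: [-2.99, 2.99], [-0.89, 2.07], [0.3, 2.58], [-1.14, 4.28], [0, 2.63], [-3.12, 3.12]. Speed limits (rad/s): [2.57, 2.57, 3.01, 3.14, 3.14, 3.14].

INTERFACE

Orientations are given as a unit quaternion [w, x, y, z].
In Python, from bench import ctrl, vision, ticket, find_in, regions_of, pinpoint gives the robot as it stands.
- The arm moves only by the tool apply_moves, never from a script. Its argument "increments" is a list of rows, each an object of numbers: "x", "y", "z": the shift along the tool's x, y, z in cm; "ax", "ay", "az": the turn, a rotation vector about the tool's x, y, z in rad; "grip": the closure, from 0 (fully open) to 1 (shut). A call has 1 to 12 rows; each row is the pose to reach, as a shift and turn from the pose measured when the call began, along the tool's axes at that moment; what a row does not reach only later rows make up. A row lasts 1/8 s, in which the tool goes at most 62.5 mm and 10.7 degrees, less where a joint would pass 70% of its speed; a pose out of reach is approached as far as the arm can. A call with a gripper value outside its range is refused whole. The fingers move at their own pace and stop on an object; the grip force is fixed at half the most. Time passes only in rows, so rows that repeat a pose let the fingers close. It gives the time, the measured TCP pose, the force and the opening at its end, in the units of the state.
- ctrl.get_obs(): the state, without advancing time (a new reading comes with each control period).
- vision.camera(name): name is "scene" or "top"; returns the picture (420x560x3 uint8, red, green, blue); there is no depth.
- vision.camera_params(name): a dict with "intrinsics" (3x3 intrinsics, pixels), "R" (3x3) and "t" (3): a world point X has camera coordinates R X + t. Camera axes: x right, y down, z forward; pixel columns grow to the right and rows downward; lengths in m; the calibration is good to about 2 mm. A picture is of the moment at which its call begins. camera_params takes no time and is no camera call.
- ticket.hand_in(): hands the job in, once; it reports no verdict.
Trained networks look in the newest picture that a camera, given by its name, has taken for a name from the list of things; names that differ only in an ending like _2 or _b are one class to them, and where a whole thing is asked for, a point or a joint stands for the part that bears it (a point fixed in the world has none). Each returns a list of dicts, best first, with "p" (0 to 1); they miss things now and then, are a little off and sometimes report something else, mostly with a low value. They report only what shows in the picture. A call takes as long as a camera call. They do not tell look-alikes from the thing itself.
- find_in(camera, query): "rect" ([centre column, centre row, width, height] in pixels, round what is visible of it).
- regions_of(camera, query): "mask" (420x560 bool, what is visible of it) and "rect" ([centre column, centre row, width, height] in pixels, round what is visible of it).
- pinpoint(camera, query): "xy" ([column, row] in pixels: a listed point, or the origin of a listed thing).
The state is a dict: "time_s": time; "q": joint angles; "dq": joint speeds; "joint_efforts": joint torques, N m; "eef_pos": TCP position; "eef_rot": TCP orientation; "wrist_force": force on the tool from outside, world axes, zero at the start; "torque": the same for the moment, N m; "opening": opening from 0.0 (shut) to 1.0 (fully open).
Only numpy, scipy, OpenCV 4.12 (cv2) and the standard library are available. Lean on these libraries where they do the work, as an engineer would, in place of code of your own. Each camera call takes 0.05 s, during which the arm holds its last target.

## Working session

There is one attempt and no reset: what is moved stays moved. The work goes in short steps, Python scripts to look and compute and a tool call to move; the robot and the scene stay as the last step left them, time stands still between calls to the robot, and variables do not carry over. Pictures are saved under pics/ and viewed, and the job is handed in when it is done.

Besides the shell and the picture viewer there is one more tool, called as name([rows], argument=value, ...), one row to a line, values as JSON. apply_moves: Moves the arm, as the interface text tells. Its arguments: {"type":"object","properties":{"increments":{"type":"array","items":{"type":"object","properties":{"x":{"type":"number"},"y":{"type":"number"},"z":{"type":"number"},"ax":{"type":"number"},"ay":{"type":"number"},"az":{"type":"number"},"grip":{"type":"number"}}}}},"required":["increments"]}

```bash
ls; mkdir -p pics
python3 - <<'E'
from bench import ctrl, vision
import cv2
o=ctrl.get_obs(); print({k:o[k] for k in('time_s','eef_pos','eef_rot','opening')})
for n in('scene','top'):
    im=vision.camera(n); cv2.imwrite(f'pics/{n}0.png',im[:,:,::-1]); p=vision.camera_params(n); print(n,p)
E
```

```text
pics
{'time_s': 0.0, 'eef_pos': array([ 0.17250516, -0.54799001,  0.25539067]), 'eef_rot': array([ 0.57055738, -0.56964756,  0.41871474, -0.41790419]), 'opening': 1.000407445631428}
scene {'intrinsics': array([[384.87953658,   0.        , 280.42902192],
       [  0.        , 384.87953658, 211.86065487],
       [  0.        ,   0.        ,   1.        ]]), 'R': array([[-0.4821191 ,  0.87598125,  0.01476589],
       [ 0.45147207,  0.26285271, -0.8526907 ],
       [-0.75082231, -0.40443208, -0.52220738]]), 't': array([ 0.29582216, -0.12133809,  1.54361922])}
top {'intrinsics': array([[410.69440427,   0.        , 273.34980509],
       [  0.        , 410.69440427, 218.92901951],
       [  0.        ,   0.        ,   1.        ]]), 'R': array([[-0.02077112, -0.99952508, -0.02276341],
       [-0.99709351,  0.02237916, -0.07282659],
       [ 0.07330143,  0.02118456, -0.99708481]]), 't': array([-0.01762209,  0.58852112,  1.35107923])}
```

View pics/scene0.png

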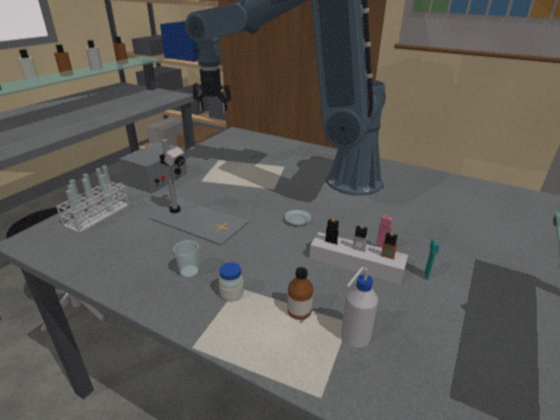

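View pics/top0.png

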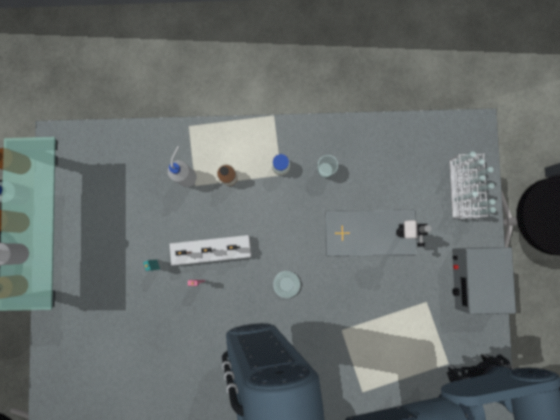

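The scene view shows the rack at about (358,255), with copper in its right slot at about (390,245). The pink look-alike is behind it at (384,230) and the turquoise one is to the right at (432,258). The camera stand is at (175,180) with its yellow cross at (222,227). In the top view copper should be at about (181,252) and the cross at (343,233).

```bash
cat > h.py <<'E'
import numpy as np, cv2
from bench import ctrl, vision, find_in, regions_of, pinpoint
from scipy.spatial.transform import Rotation as Rn
P={n:vision.camera_params(n) for n in('scene','top')}
def ray(n,uv):
    p=P[n];R=p['R'];c=-R.T@p['t'];d=R.T@np.linalg.solve(p['intrinsics'],[uv[0],uv[1],1.]);return c,d/np.linalg.norm(d)
def onz(n,uv,z):
    c,d=ray(n,uv);return c+d*(z-c[2])/d[2]
def proj(n,X):
    p=P[n];x=p['intrinsics']@(p['R']@np.asarray(X)+p['t']);return x[:2]/x[2]
def tri(a,b):
    c1,d1=ray('scene',a);c2,d2=ray('top',b)
    s=np.linalg.lstsq(np.c_[d1,-d2],c2-c1,rcond=None)[0]
    x1=c1+d1*s[0];x2=c2+d2*s[1];return (x1+x2)/2,np.linalg.norm(x1-x2)
def rot(o=None):
    q=(o or ctrl.get_obs())['eef_rot'];return Rn.from_quat([q[1],q[2],q[3],q[0]])
E
python3 - <<'E'
from h import *
np.set_printoptions(precision=3,suppress=True)
im={n:vision.camera(n) for n in P}
for n,(x0,y0,x1,y1) in {'scene':(290,200,450,290),'top':(135,220,265,300)}.items():
    c=im[n][y0:y1,x0:x1,::-1];cv2.imwrite(f'pics/{n}_rack.png',cv2.resize(c,None,fx=5,fy=5,interpolation=cv2.INTER_CUBIC))
for n,(x0,y0,x1,y1) in {'scene':(145,130,255,240),'top':(320,200,440,265)}.items():
    c=im[n][y0:y1,x0:x1,::-1];cv2.imwrite(f'pics/{n}_cam.png',cv2.resize(c,None,fx=5,fy=5,interpolation=cv2.INTER_CUBIC))
for q in ['copper','copper_spot','camera','clamp','stand','rack','zinc','graphite']:
    r={}
    for n in P:
        r[n]=pinpoint(n,q); print(q,n,[(np.round(d['xy'],1).tolist(),round(d['p'],2)) for d in r[n][:3]])
    for a in r['scene'][:2]:
        for b in r['top'][:2]:
            x,e=tri(a['xy'],b['xy']);print('   ',x,round(e,4))
E
```

```text
copper scene [([382.9, 265.8], 0.68), ([378.8, 247.1], 0.6), ([426.0, 275.6], 0.56)]
copper top [([157.2, 263.7], 0.63), ([201.7, 278.5], 0.59), ([187.3, 251.2], 0.56)]
    [0.468 0.303 0.035] 0.1098
    [ 0.388  0.233 -0.061] 0.0099
    [0.47  0.284 0.094] 0.1116
    [0.394 0.215 0.008] 0.002
copper_spot scene [([387.4, 250.3], 0.89), ([435.2, 260.4], 0.81), ([384.7, 234.1], 0.63)]
copper_spot top [([151.6, 264.3], 0.67), ([183.3, 253.7], 0.62), ([196.1, 282.4], 0.51)]
    [0.467 0.305 0.089] 0.1071
    [0.479 0.259 0.069] 0.0047
    [0.445 0.373 0.056] 0.0097
    [0.468 0.323 0.053] 0.1148
camera scene [([183.9, 161.1], 0.87)]
camera top [([400.3, 232.0], 0.5)]
    [ 0.528 -0.397  0.201] 0.0034
clamp scene [([168.6, 160.0], 0.73)]
clamp top [([418.3, 231.4], 0.72)]
    [ 0.531 -0.454  0.193] 0.0035
stand scene [([174.9, 212.2], 0.59)]
stand top [([400.3, 230.6], 0.62)]
    [ 0.54  -0.455  0.002] 0.0014
rack scene [([355.7, 265.8], 0.94), ([180.8, 159.5], 0.43)]
rack top [([208.8, 249.5], 0.59)]
    [ 0.493  0.186 -0.005] 0.0118
    [ 0.638 -0.02   0.382] 0.4065
zinc scene [([356.3, 260.7], 0.71)]
zinc top [([212.5, 249.8], 0.52)]
    [0.489 0.178 0.008] 0.0018
graphite scene [([331.1, 253.3], 0.5)]
graphite top [([234.7, 248.7], 0.5)]
    [0.491 0.102 0.007] 0.0003
```

View pics/scene_rack.png

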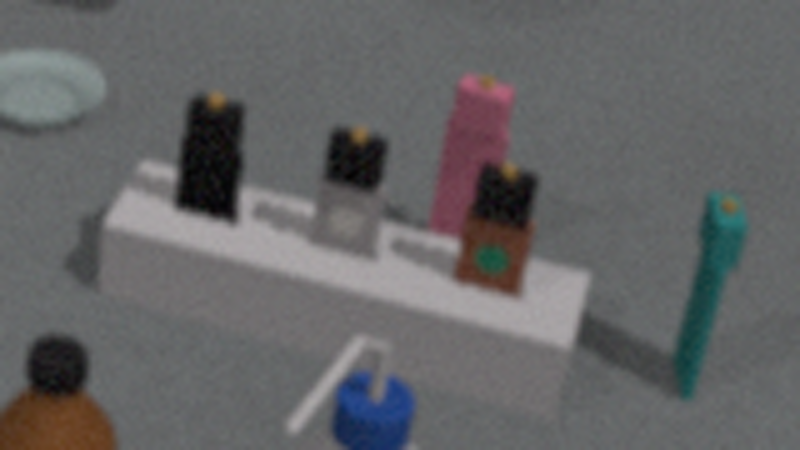

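View pics/top_rack.png

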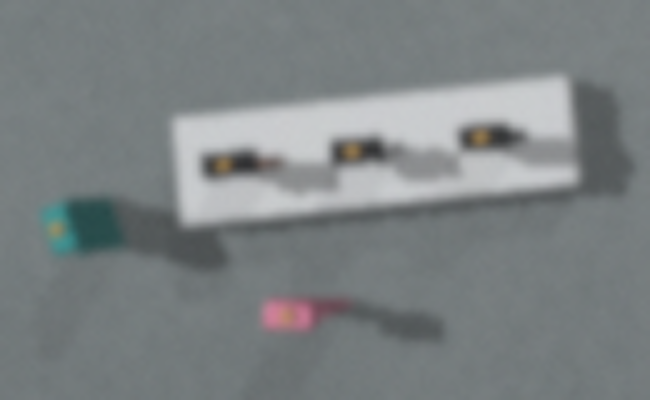

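View pics/scene_cam.png

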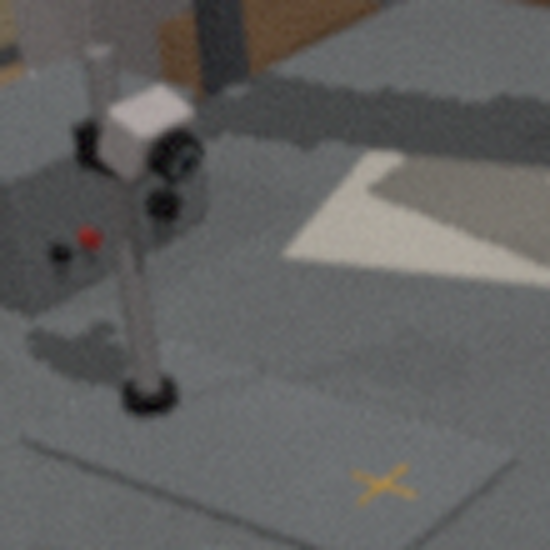

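View pics/top_cam.png

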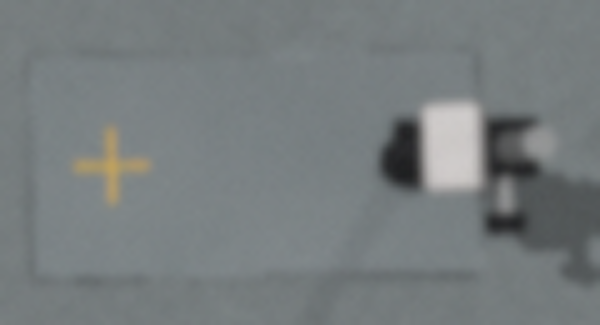

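Copper, with its orange plate and green spot facing +x, stands in the leftmost (+y) slot. I'll refine the brass studs, the rack, the cross and the plate edges.

Run:
```python
from h import *
np.set_printoptions(precision=4,suppress=True)
im={n:np.mean([vision.camera(n).astype(float) for _ in range(3)],0) for n in P}
np.savez('im.npz',**im)
def blob(n,box,f,name):
    x0,y0,x1,y1=box;c=im[n][y0:y1,x0:x1];w=f(c);w=np.clip(w-0.35*w.max(),0,None)
    yy,xx=np.mgrid[y0:y1,x0:x1];u=np.array([(w*xx).sum(),(w*yy).sum()])/w.sum();print(name,n,u,(w>0).sum());return u
yel=lambda c:c[...,0]*.5+c[...,1]*.5-c[...,2]
grn=lambda c:c[...,1]-c[...,0]
S={}
for nm,a,b in [('graph',(328,216,338,224),(226,242,237,252)),('zinc',(356,223,367,232),(200,246,211,256)),('cop',(386,230,397,238),(174,248,185,257))]:
    ua=blob('scene',a,yel,nm);ub=blob('top',b,yel,nm);x,e=tri(ua,ub);S[nm]=x;print(x,e)
d=S['cop']-S['graph'];print('rack yaw(y axis)',np.degrees(np.arctan2(-d[0],d[1])),np.linalg.norm(d))
ua=blob('scene',(382,246,395,258),grn,'spot');print('spot@z=.07',onz('scene',ua,.07))
ua=blob('scene',(212,218,232,234),yel,'cross');ub=blob('top',(332,222,352,244),yel,'cross');print(tri(ua,ub),onz('scene',ua,.008),onz('top',ub,.008))
for n,(x0,y0,x1,y1),k in [('scene',(150,135,210,180),13),('top',(385,210,440,255),14)]:
    c=np.clip(im[n][y0:y1,x0:x1,::-1]*1.4,0,255).astype(np.uint8);cv2.imwrite(f'pics/{n}_lens.png',cv2.resize(c,None,fx=k,fy=k,interpolation=cv2.INTER_CUBIC))
```

```text
graph scene [332.9049 219.8046] 12
graph top [230.6441 247.0609] 11
[0.4967 0.1001 0.1258] 0.0013953747987416878
zinc scene [361.4428 226.6489] 12
zinc top [204.9594 249.8209] 10
[0.4898 0.1797 0.1257] 0.0010246345693387651
cop scene [391.3534 233.8615] 13
cop top [179.2008 252.5319] 12
[0.4832 0.2593 0.1258] 0.0013551890095846607
rack yaw(y axis) 4.874146332322652 0.15981676263859648
spot scene [387.9029 251.4183] 20
spot@z=.07 [0.4861 0.2593 0.07  ]
cross scene [221.2968 226.3751] 39
cross top [341.7244 232.7059] 65
(array([ 0.5378, -0.2588,  0.0078]), np.float64(0.0010142601786701916)) [ 0.5383 -0.2591  0.008 ] [ 0.5375 -0.2583  0.008 ]
```

View pics/scene_lens.png

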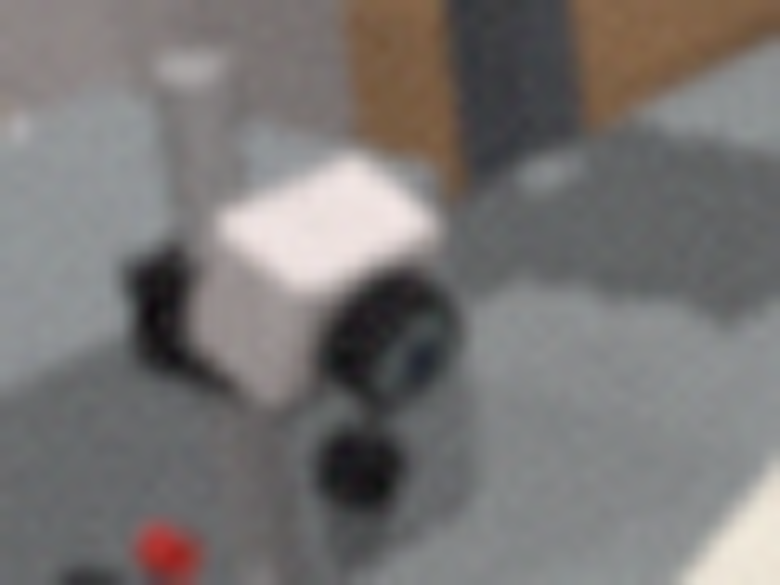

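View pics/top_lens.png

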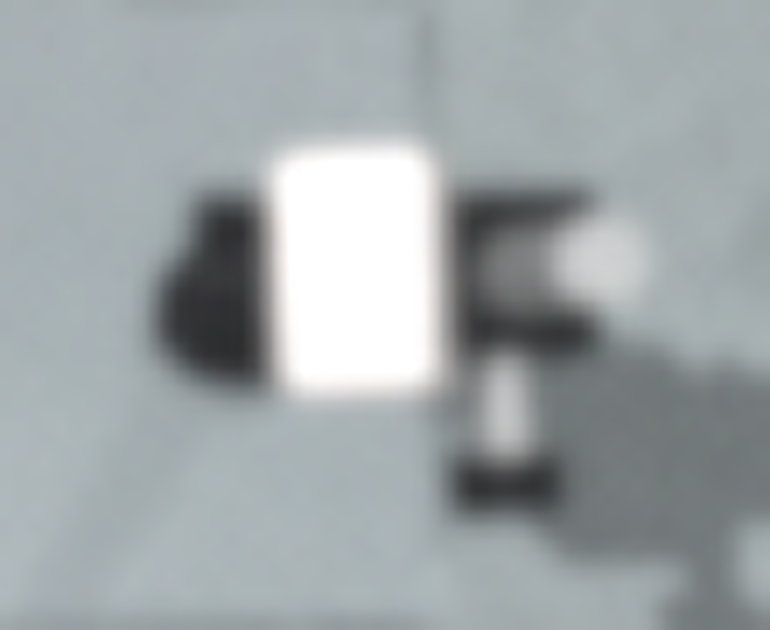

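Run:
```python
from h import *
np.set_printoptions(precision=4,suppress=True)
cs=lambda x,y:((x+.5)/13-.5+150,(y+.5)/13-.5+135)
ct=lambda x,y:((x+.5)/14-.5+385,(y+.5)/14-.5+210)
cross=np.array([.5379,-.2587])
for z in(.263,):
    a=onz('scene',cs(193,67),z);b=onz('top',ct(600,262),z);print('col top',a,b,tri(cs(193,67),ct(600,262)))
    for c in(a,b,(a+b)/2): d=cross-c[:2];print(np.linalg.norm(d),np.degrees(np.arctan2(d[1],d[0])))
print('knob',tri(cs(360,465),ct(508,485)))
# plate edges in top, crop x5 at (320,200)
ce=lambda x,y:((x+.5)/5-.5+320,(y+.5)/5-.5+200)
for p,q in[((40,278),(470,272)),((36,52),(300,50)),((32,60),(36,270))]:
    A,B=onz('top',ce(*p),.008),onz('top',ce(*q),.008);d=A-B;print('edge',A,B,np.degrees(np.arctan2(d[1],d[0])))
```

```text
col top [ 0.5374 -0.4548  0.263 ] [ 0.5354 -0.4545  0.263 ] (array([ 0.5359, -0.4554,  0.2622]), np.float64(0.0015241512552200283))
0.1961239462455843 89.85710214105116
0.19577336056712977 89.25930185139133
0.1959459870515406 89.55846939040556
knob (array([ 0.4901, -0.4726,  0.1366]), np.float64(0.009914615291895006))
edge [ 0.4634 -0.2088  0.008 ] [ 0.4615 -0.4943  0.008 ] 89.62779056296802
edge [ 0.6151 -0.2108  0.008 ] [ 0.6124 -0.3877  0.008 ] 89.12275108043524
edge [ 0.6097 -0.2079  0.008 ] [ 0.4688 -0.2063  0.008 ] -0.6400242488629342
```

```bash
cat > cam.py <<'E'
from h import *
yaw=np.radians(89.5);cross=np.array([.5379,-.2587])
f=np.array([np.cos(yaw),np.sin(yaw),0]);l=np.array([-f[1],f[0],0]);up=np.array([0,0,1.])
a=np.radians(25);cx=np.cos(a)*f-np.sin(a)*up;cz=np.sin(a)*f+np.cos(a)*up;cy=l
def lens(h):return np.r_[cross,0]-.150*np.cos(a)*f+h*up
E
python3 - <<'E'
from cam import *
im=np.load('im.npz');t=np.linspace(0,2*np.pi,40)
print('knob px',[proj('scene',lens(h)-.06*f+.045*l).round(1) for h in(.19,.2,.21)],[proj('scene',lens(h)).round(1) for h in(.19,.2,.21)])
for n,(x0,y0,x1,y1),k in [('scene',(150,135,210,180),6),('top',(385,210,440,255),6)]:
  tiles=[]
  for h in(.195,.200,.205,.21):
    c=np.clip(im[n][y0:y1,x0:x1,::-1]*1.4,0,255).astype(np.uint8);c=cv2.resize(c,None,fx=k,fy=k,interpolation=cv2.INTER_CUBIC)
    L=lens(h)
    def dr(pts,col):
        q=np.array([(proj(n,p)-[x0,y0]+.5)*k-.5 for p in pts]);cv2.polylines(c,[np.round(q*16).astype(np.int32)],True,col,1,cv2.LINE_AA,4)
    dr([L+.017*(np.cos(s)*cy+np.sin(s)*cz) for s in t],(0,0,255))
    dr([L-.048*cx+.025*(i*cy) +.02*j*cz for i,j in((1,1),(-1,1),(-1,-1),(1,-1))],(255,0,0))
    C=L-.06*f
    dr([C+.049*l+.007*(np.cos(s)*f+np.sin(s)*up) for s in t],(0,255,0))
    dr([C+.017*(i*l+j*f)+.015*up for i,j in((1,1),(-1,1),(-1,-1),(1,-1))],(0,255,255))
    cv2.putText(c,str(h),(5,15),0,.5,(0,0,255));tiles.append(c)
  cv2.imwrite(f'pics/{n}_ov.png',np.vstack([np.hstack(tiles[:2]),np.hstack(tiles[2:])]))
E
```

```text
knob px [array([177.7, 156.5]), array([177.3, 153.7]), array([176.9, 150.8])] [array([182.4, 165.5]), array([182. , 162.5]), array([181.7, 159.5])]
```

View pics/scene_ov.png

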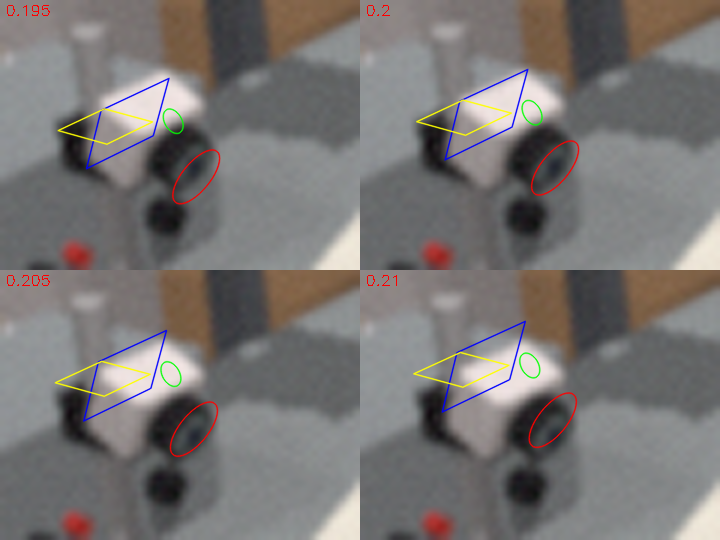

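View pics/top_ov.png

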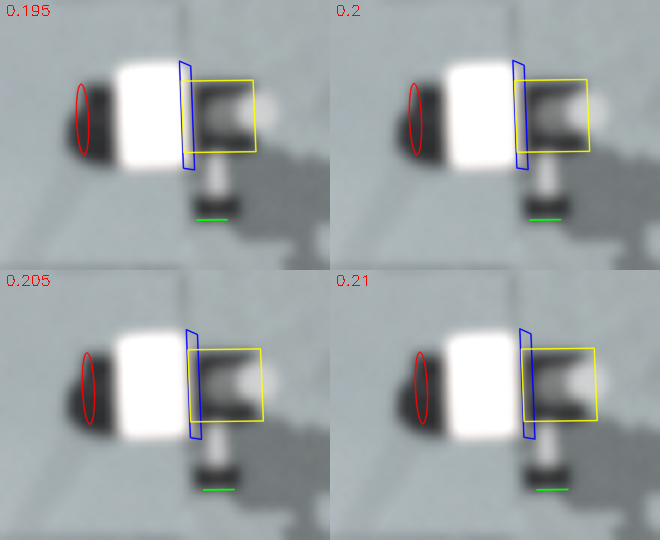

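Run:
```python
import numpy as np,cv2
im=np.load('im.npz')
out=[]
for n,(x0,y0,x1,y1) in [('scene',(165,145,195,175)),('top',(390,215,420,245))]:
    c=im[n][y0:y1,x0:x1,::-1];c=np.clip((c/160)**.6*255,0,255).astype(np.uint8);out.append(cv2.resize(c,None,fx=13,fy=13,interpolation=cv2.INTER_CUBIC))
cv2.imwrite('pics/lens_dark.png',np.hstack(out))
```

```text
(no output)
```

View pics/lens_dark.png

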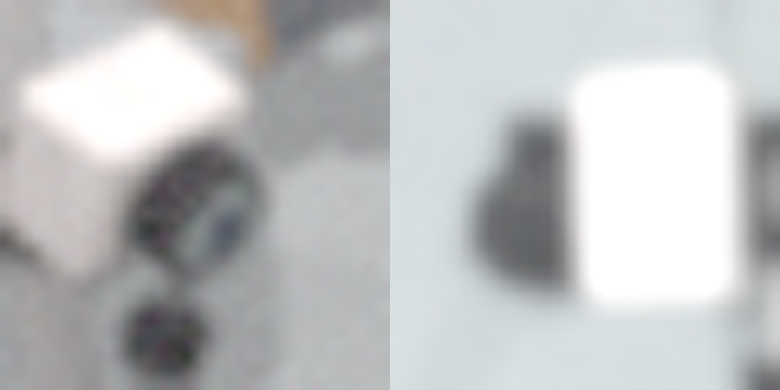

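Run:
```python
from cam import *
np.set_printoptions(precision=4,suppress=True)
print(tri((177.3,170.3),(402,232.3)), tri((177.3,170.3),(420.8,244.2)))
print(tri((177.3,170.3),(400,234)))
for h in(.2,.205): print(h,[proj('top',lens(h)).round(1),proj('top',lens(h)+.017*cy).round(1),proj('top',lens(h)-.017*cy).round(1)],[proj('scene',lens(h)+.017*s*cy+.017*r*cz).round(1) for s,r in((0,0),(1,0),(-1,0),(0,1),(0,-1))])
d=[.55,-.62,.08]
for y in(-.58,-.6,-.62):print(onz('scene',(177.3,170.3),.09+(y+.6)))
```

```text
(array([ 0.532 , -0.4175,  0.1652]), np.float64(0.009307923502130286)) (array([ 0.49  , -0.4725,  0.1366]), np.float64(0.010043688903186392))
(array([ 0.5295, -0.4148,  0.1642]), np.float64(0.016923217229471946))
0.2 [array([398.8, 229.3]), array([399. , 235.2]), array([398.6, 223.4])] [array([182. , 162.5]), array([185.7, 160.6]), array([178.3, 164.5]), array([183.2, 158.4]), array([180.9, 166.5])]
0.205 [array([399.3, 229.3]), array([399.5, 235.2]), array([399. , 223.3])] [array([181.9, 161. ]), array([185.5, 159.1]), array([178.1, 163. ]), array([183. , 156.9]), array([180.7, 165.1])]
[ 0.4479 -0.5076  0.11  ]
[ 0.417  -0.5383  0.09  ]
[ 0.3861 -0.5691  0.07  ]
```

Run:
```python
from cam import *
im=np.load('im.npz')['scene']
for h in(.195,.2,.205,.21):
    C=lens(h)-.06*f
    print(h,'C',proj('scene',C).round(1),[ (i,j,k,proj('scene',C+.017*(i*l+j*f)+.015*k*up).round(1).tolist()) for i,j in((1,1),(-1,1),(-1,-1),(1,-1)) for k in(1,-1) if i==-1])
g=im.mean(2)
print(g[150:170,156:190].round().astype(int))
```

```text
0.195 C [167.8 159.9] [(-1, 1, 1, [167.3, 158.5]), (-1, 1, -1, [168.6, 167.3]), (-1, -1, 1, [159.2, 156.3]), (-1, -1, -1, [160.6, 165.0])]
0.2 C [167.5 158.5] [(-1, 1, 1, [167.1, 157.0]), (-1, 1, -1, [168.4, 165.9]), (-1, -1, 1, [159.0, 154.8]), (-1, -1, -1, [160.4, 163.6])]
0.205 C [167.3 157. ] [(-1, 1, 1, [166.9, 155.5]), (-1, 1, -1, [168.2, 164.4]), (-1, -1, 1, [158.7, 153.3]), (-1, -1, -1, [160.1, 162.1])]
0.21 C [167.1 155.5] [(-1, 1, 1, [166.6, 154.0]), (-1, 1, -1, [168.0, 163.0]), (-1, -1, 1, [158.5, 151.8]), (-1, -1, -1, [159.9, 160.7])]
[[107 106 105 107 105 107 100  87  86  92  95 105 117 135 148 154 160 159
  164 163 164 165 165 165 161 142 113  87  69  66  65  74  72  71]
 [104 106 105 106 107 106 103  93  89  92 108 136 150 158 161 162 162 162
  161 162 164 163 163 165 166 158 139 106  77  71  72  73  70  73]
 [106 103 106 106 106 108 101  87  86  93 112 145 159 164 164 165 164 161
  161 162 163 164 163 163 163 157 144 115  84  71  73  72  74  70]
 [107 106 106 103 103  98  82  72  80  93 109 132 148 160 162 165 164 165
  163 163 164 163 162 157 151 137 119 104  80  74 
[... 1573 characters left out ...]
  76  75  75  75  75  72  74  69  60  59  56  67  82  94  90  77  67
   59  64  60  44  33  41  47  50  59  69  74  77  86  93  95  94]
 [ 73  74  76  76  74  78  76  75  72  70  70  70  66  73  74  72  63  66
   69  73  69  57  42  41  52  64  70  72  76  78  84  94  94  93]
 [ 73  76  77  76  76  75  75  75  75  77  72  75  73  71  69  63  67  75
   73  68  57  54  42  50  65  74  76  77  75  77  85  92  95  95]
 [ 74  76  74  77  76  76  76  76  77  76  75  77  71  71  69  70  71  75
   66  50  36  35  38  43  57  71  76  74  76  80  85  92  95  94]
 [ 77  73  74  73  75  76  74  75  73  75  75  75  73  72  68  68  74  73
   54  30  20  24  26  26  43  63  73  75  79  77  85  91  94  94]]
```

```bash
cat > plan.py <<'E'
from cam import *
np.set_printoptions(precision=4,suppress=True)
h=.203
r=np.radians(4.87);E0=np.array([.4832,.2593,.008])
ex=np.array([np.cos(r),np.sin(r),0]);ez=up;RE=np.c_[ex,np.cross(ez,ex),ez]
RT=np.c_[-cx,np.cross(cz,-cx),cz]
spot=np.r_[cross,h-.15*np.sin(a)]
ET=spot-RT@[.0025,0,.062]
def step(Rt,pt,o=None):
    o=o or ctrl.get_obs();R=rot(o).as_matrix();return (R.T@(pt-o['eef_pos'])*100).round(3),Rn.from_matrix(R.T@Rt).as_rotvec().round(4)
def grasp(sgn,zt):  # tool pose with TCP at height zt above electrode axis
    x=sgn*ex;y=-up;return np.c_[x,y,np.cross(x,y)],np.array([E0[0],E0[1],zt])
E
python3 - <<'E'
from plan import *
o=ctrl.get_obs();print(o['time_s'],rot(o).as_matrix());
for s in(1,-1):
    R,p=grasp(s,.25);print(s,step(R,p),'final turn',Rn.from_matrix((RT@RE.T)).as_rotvec())
print(ET,spot)
E
```

```text
1.3 [[ 0.3001 -0.      0.9539]
 [-0.9539 -0.      0.3001]
 [ 0.     -1.     -0.    ]]
1 (array([-67.735,   0.626,  53.875]), array([ 0.   , -1.351,  0.   ])) final turn [-0.3332 -0.3597 -1.6354]
-1 (array([-67.735,   0.626,  53.875]), array([-0.    ,  1.7906,  0.    ])) final turn [-0.3332 -0.3597 -1.6354]
[ 0.5377 -0.2826  0.0824] [ 0.5379 -0.2587  0.1396]
```

apply_moves([
  {"x":-4,"y":-2,"z":4.5,"ay":-0.1,"grip":0.45},
  {"x":-8,"y":-4,"z":9,"ay":-0.2,"grip":0.45},
  {"x":-12,"y":-4,"z":13.5,"ay":-0.3,"grip":0.45},
  {"x":-16,"y":-4,"z":18,"ay":-0.4,"grip":0.45},
  {"x":-20,"y":-4,"z":22.5,"ay":-0.5,"grip":0.45},
  {"x":-24,"y":-4,"z":27,"ay":-0.6,"grip":0.45},
  {"x":-28,"y":-4,"z":31.5,"ay":-0.7,"grip":0.45},
  {"x":-31,"y":-4,"z":35.5,"ay":-0.8,"grip":0.45},
  {"x":-35.5,"y":-4,"z":38,"ay":-0.9,"grip":0.45},
  {"x":-40,"y":-4,"z":40.5,"ay":-1.0,"grip":0.45},
  {"x":-45,"y":-4,"z":43,"ay":-1.1,"grip":0.45},
  {"x":-50,"y":-4,"z":46,"ay":-1.2,"grip":0.45},
])

```text
invalid input
```

Run:
```python
from plan import *
o=ctrl.get_obs();print(o['time_s'],o['q'],o['opening']);R,p=grasp(1,.24);print(step(R,p,o))
```

```text
1.3 [-1.4723  0.1808  1.607  -0.      1.3538 -0.2063] 1.0010951420261733
(array([-67.735,   1.626,  53.875]), array([ 0.   , -1.351,  0.   ]))
```

apply_moves([
  {"x":-4,"y":-2,"z":4.5,"ax":0,"ay":-0.1,"az":0,"grip":0.45},
])

```text
time_s: 1.42
eef_pos: [0.2016, -0.4982, 0.2739]
eef_rot: [0.591, -0.589, 0.391, -0.389]
wrist_force: [0.4, 0.1, 0.9]
opening: 0.81
```

apply_moves([
  {"x":-4,"y":-2,"z":4,"ax":0,"ay":-0.1,"az":0,"grip":0.45},
  {"x":-8,"y":-2,"z":8,"ax":0,"ay":-0.2,"az":0,"grip":0.45},
  {"x":-12,"y":-2,"z":12,"ax":0,"ay":-0.3,"az":0,"grip":0.45},
  {"x":-16,"y":-2,"z":16,"ax":0,"ay":-0.4,"az":0,"grip":0.45},
  {"x":-20,"y":-2,"z":20,"ax":0,"ay":-0.5,"az":0,"grip":0.45},
  {"x":-24,"y":-2,"z":24,"ax":0,"ay":-0.6,"az":0,"grip":0.45},
  {"x":-28,"y":-2,"z":28,"ax":0,"ay":-0.7,"az":0,"grip":0.45},
  {"x":-32,"y":-2,"z":31,"ax":0,"ay":-0.8,"az":0,"grip":0.45},
  {"x":-37,"y":-2,"z":34,"ax":0,"ay":-0.9,"az":0,"grip":0.45},
])

```text
time_s: 2.55
eef_pos: [0.3697, -0.0232, 0.2958]
eef_rot: [0.702, -0.7, 0.094, -0.093]
wrist_force: [1.1, -0.3, 0.4]
opening: 0.553
```

Run:
```python
from plan import *
o=ctrl.get_obs();print(o['time_s'],o['q'],o['opening'],o['eef_pos']);R,p=grasp(1,.22);print(step(R,p,o))
```

```text
2.55 [-0.3886 -0.3563  2.023   0.0028  1.4757 -0.1236] 0.5528253415346749 [ 0.3697 -0.0232  0.2958]
(array([ 3.555,  7.666, 30.211]), array([-0.003 , -0.3503,  0.0001]))
```

apply_moves([
  {"x":0.6,"y":0,"z":5,"ax":0,"ay":-0.1,"az":0,"grip":0.45},
  {"x":1.2,"y":0,"z":10,"ax":0,"ay":-0.2,"az":0,"grip":0.45},
  {"x":1.8,"y":1,"z":15,"ax":0,"ay":-0.3,"az":0,"grip":0.45},
  {"x":2.4,"y":2,"z":20,"ax":0,"ay":-0.35,"az":0,"grip":0.45},
  {"x":3,"y":4,"z":25,"ax":0,"ay":-0.35,"az":0,"grip":0.45},
  {"x":3.55,"y":6,"z":30.2,"ax":-0.003,"ay":-0.35,"az":0,"grip":0.45},
  {"x":3.55,"y":7.7,"z":30.2,"ax":-0.003,"ay":-0.35,"az":0,"grip":0.45},
  {"x":3.55,"y":7.7,"z":30.2,"ax":-0.003,"ay":-0.35,"az":0,"grip":0.45},
])

```text
time_s: 3.55
eef_pos: [0.4818, 0.2588, 0.2178]
eef_rot: [-0.706, 0.707, 0.029, -0.032]
wrist_force: [0.3, 0.0, 0.3]
opening: 0.547
```

Run:
```python
from plan import *
o=ctrl.get_obs();print(o['time_s'],o['q'],o['opening'],o['eef_pos']);R,p=grasp(1,.117);print(step(R,p,o))
for n,(x0,y0,x1,y1) in {'scene':(290,130,450,290),'top':(135,200,265,300)}.items():
    c=vision.camera(n)[y0:y1,x0:x1,::-1];cv2.imwrite(f'pics/{n}_pre.png',cv2.resize(c,None,fx=3.5,fy=3.5,interpolation=cv2.INTER_CUBIC))
```

```text
3.55 [ 0.2761  0.1589  1.7132 -0.0004  1.2735  0.1907] 0.5471794737577664 [0.4818 0.2588 0.2178]
(array([ 0.188, 10.08 ,  0.047]), array([ 0.0011,  0.0005, -0.004 ]))
```

View pics/scene_pre.png

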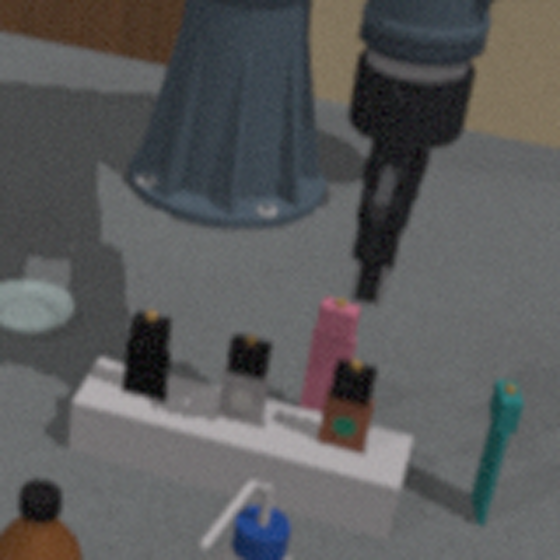

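View pics/top_pre.png

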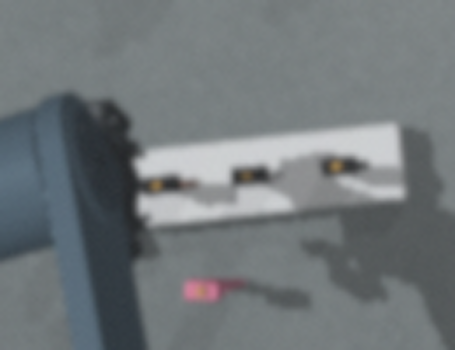

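Run:
```python
from plan import *
for z in(.126,.193,.28):
  for n in P: print(z,n,proj(n,[.4818,.2588,z]).round(1))
```

```text
0.126 scene [391.6 233.5]
0.126 top [179.6 252.9]
0.193 scene [396.  211.7]
0.193 top [173.8 253.1]
0.28 scene [402.1 181. ]
0.28 top [165.3 253.4]
```

apply_moves([
  {"x":0.19,"y":3,"z":0.05,"ax":0.001,"ay":0,"az":-0.004,"grip":0.45},
  {"x":0.19,"y":5.5,"z":0.05,"ax":0.001,"ay":0,"az":-0.004,"grip":0.45},
  {"x":0.19,"y":7.5,"z":0.05,"ax":0.001,"ay":0,"az":-0.004,"grip":0.45},
  {"x":0.19,"y":9,"z":0.05,"ax":0.001,"ay":0,"az":-0.004,"grip":0.45},
  {"x":0.19,"y":10.1,"z":0.05,"ax":0.001,"ay":0,"az":-0.004,"grip":0.45},
  {"x":0.19,"y":10.1,"z":0.05,"ax":0.001,"ay":0,"az":-0.004,"grip":0.45},
  {"x":0.19,"y":10.1,"z":0.05,"ax":0.001,"ay":0,"az":-0.004,"grip":0.45},
])

```text
time_s: 4.53
eef_pos: [0.4855, 0.2592, 0.1199]
eef_rot: [0.707, -0.706, -0.032, 0.028]
wrist_force: [-0.5, -0.4, -0.3]
opening: 0.546
```

Run:
```python
from plan import *
o=ctrl.get_obs();print(o['time_s'],o['q'],o['opening'],o['eef_pos'],o['wrist_force']);R,p=grasp(1,.117);print(step(R,p,o))
for n,(x0,y0,x1,y1) in {'scene':(330,160,450,280)}.items():
    c=vision.camera(n)[y0:y1,x0:x1,::-1];cv2.imwrite(f'pics/{n}_at.png',cv2.resize(c,None,fx=5,fy=5,interpolation=cv2.INTER_CUBIC))
```

```text
4.525 [ 0.2747  0.287   1.7794 -0.      1.0696  0.1909] 0.5456978980329632 [0.4855 0.2592 0.1199] [-0.4666 -0.4092 -0.2981]
(array([-0.232,  0.289,  0.03 ]), array([-0.001 , -0.0012,  0.0055]))
```

View pics/scene_at.png

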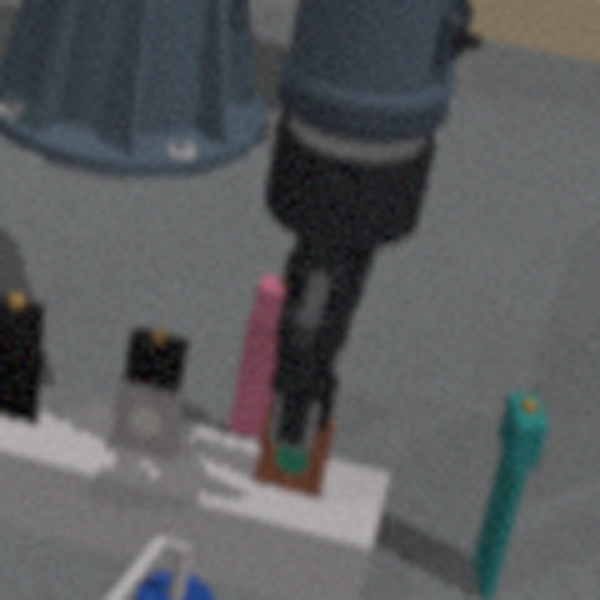

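apply_moves([
  {"x":-0.25,"y":0.3,"z":0,"ax":0,"ay":0,"az":0.005,"grip":0.45},
  {"x":-0.25,"y":0.3,"z":0,"ax":0,"ay":0,"az":0.005,"grip":0.45},
  {"x":-0.25,"y":0.3,"z":0,"ax":0,"ay":0,"az":0.005,"grip":0.7},
  {"x":-0.25,"y":0.3,"z":0,"ax":0,"ay":0,"az":0.005,"grip":1},
  {"x":-0.25,"y":0.3,"z":0,"ax":0,"ay":0,"az":0.005,"grip":1},
  {"x":-0.25,"y":0.3,"z":0,"ax":0,"ay":0,"az":0.005,"grip":1},
  {"x":-0.25,"y":0.3,"z":0,"ax":0,"ay":0,"az":0.005,"grip":1},
])

```text
time_s: 5.45
eef_pos: [0.4832, 0.2591, 0.1172]
eef_rot: [0.707, -0.706, -0.03, 0.029]
wrist_force: [0.1, 0.3, 2.0]
opening: 0.177
```

Run:
```python
from plan import *
o=ctrl.get_obs();print(o['time_s'],o['q'],o['opening'],o['eef_pos'],o['wrist_force'],o['torque']);R,p=grasp(1,.117);print(step(R,p,o))
```

```text
5.45 [0.2751 0.2894 1.7829 0.0011 1.0681 0.1907] 0.17668844738632858 [0.4832 0.2591 0.1172] [0.0807 0.2754 1.9537] [-0.0004  0.0594  0.054 ]
(array([-0.001,  0.015,  0.02 ]), array([-0.0012, -0.0011,  0.001 ]))
```

Run:
```python
from plan import *
o=ctrl.get_obs();R=rot(o).as_matrix();np.savez('rel.npz',R=R.T@RE,t=R.T@(E0-o['eef_pos']));print(R.T@(E0-o['eef_pos']))
```

```text
[-0.0001  0.1092  0.0001]
```

apply_moves([
  {"x":0,"y":-1,"z":0,"ax":0,"ay":0,"az":0,"grip":1},
  {"x":0,"y":-2.5,"z":0,"ax":0,"ay":0,"az":0,"grip":1},
  {"x":0,"y":-4,"z":0,"ax":0,"ay":0,"az":0,"grip":1},
  {"x":0,"y":-6,"z":0,"ax":0,"ay":0,"az":0,"grip":1},
  {"x":0,"y":-8,"z":0,"ax":0,"ay":0,"az":0,"grip":1},
  {"x":0,"y":-11,"z":0,"ax":0,"ay":0,"az":0,"grip":1},
  {"x":0,"y":-14,"z":0,"ax":0,"ay":0,"az":0,"grip":1},
  {"x":0,"y":-15,"z":0,"ax":0,"ay":0,"az":0,"grip":1},
  {"x":0,"y":-15,"z":0,"ax":0,"ay":0,"az":0,"grip":1},
])

```text
time_s: 6.58
eef_pos: [0.4833, 0.259, 0.2679]
eef_rot: [0.707, -0.706, -0.031, 0.029]
wrist_force: [-0.1, -0.0, -1.4]
opening: 0.175
```

Run:
```python
from plan import *
d=np.load('rel.npz')
o=ctrl.get_obs();print(o['time_s'],o['q'],o['opening'],o['eef_pos'],o['wrist_force'])
R=rot(o).as_matrix();print('pred spot',proj('scene',R@(d['t']+d['R']@[.0025,0,.062])+o['eef_pos']))
# target tool
Rt=RT@d['R'].T;pt=ET-Rt@d['t'];print('target',pt,step(Rt,pt,o))
# via: same orientation, 20cm up & shifted +y
v=np.array([.50,-.05,.30]);print('via',step(Rt,v,o))
im=vision.camera('scene');c=im[130:290,300:460,::-1];cv2.imwrite('pics/scene_lift.png',cv2.resize(c,None,fx=3.5,fy=3.5,interpolation=cv2.INTER_CUBIC))
g=im[...,1].astype(float)-im[...,0];g=np.where(np.indices(g.shape)[1]<415,g,0)[150:262,360:];m=np.clip(g-20,0,None);yy,xx=np.mgrid[150:262,360:560];print((m*xx).sum()/m.sum(),(m*yy).sum()/m.sum())
```

```text
6.575 [0.2749 0.1094 1.6639 0.001  1.3656 0.1907] 0.17498969871855408 [0.4833 0.259  0.2679] [-0.0901 -0.0082 -1.3982]
pred spot [397.7029 203.027 ]
target [ 0.5379 -0.2365  0.1813] (array([  1.262,   8.587, -49.847]), array([-0.3653,  1.6343, -0.3314]))
via (array([ -0.919,  -3.262, -30.926]), array([-0.3653,  1.6343, -0.3314]))
397.5059347181009 203.08011869436203
```

View pics/scene_lift.png

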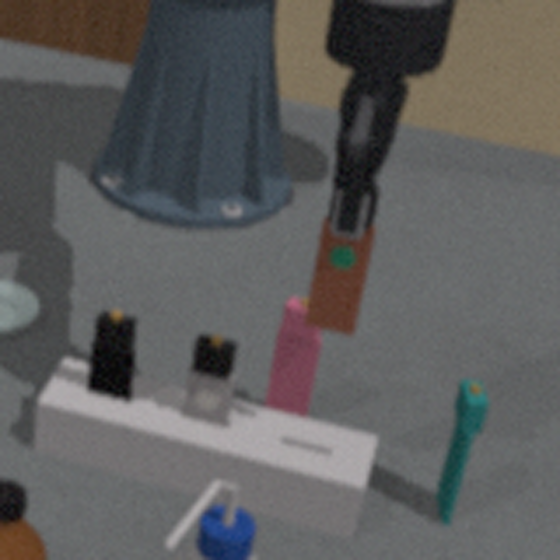

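The spot sits within 0.2 px of where the grasp model predicts it (397.5, 203.1), so I'm moving it to a via-point, turning on the way.

apply_moves([
  {"x":0,"y":-0.5,"z":-2,"ax":-0.0365,"ay":0.1634,"az":-0.0331,"grip":1},
  {"x":-0.1,"y":-1,"z":-5,"ax":-0.0731,"ay":0.3269,"az":-0.0663,"grip":1},
  {"x":-0.2,"y":-1.3,"z":-8,"ax":-0.1096,"ay":0.4903,"az":-0.0994,"grip":1},
  {"x":-0.3,"y":-1.6,"z":-11,"ax":-0.1461,"ay":0.6537,"az":-0.1326,"grip":1},
  {"x":-0.4,"y":-1.9,"z":-14,"ax":-0.1827,"ay":0.8172,"az":-0.1657,"grip":1},
  {"x":-0.5,"y":-2.2,"z":-17,"ax":-0.2192,"ay":0.9806,"az":-0.1988,"grip":1},
  {"x":-0.6,"y":-2.5,"z":-20,"ax":-0.2557,"ay":1.144,"az":-0.232,"grip":1},
  {"x":-0.7,"y":-2.8,"z":-23,"ax":-0.2922,"ay":1.3074,"az":-0.2651,"grip":1},
  {"x":-0.8,"y":-3,"z":-26,"ax":-0.3288,"ay":1.4709,"az":-0.2983,"grip":1},
  {"x":-0.9,"y":-3.2,"z":-29,"ax":-0.3653,"ay":1.6343,"az":-0.3314,"grip":1},
  {"x":-0.9,"y":-3.3,"z":-31,"ax":-0.3653,"ay":1.6343,"az":-0.3314,"grip":1},
  {"x":-0.9,"y":-3.3,"z":-31,"ax":-0.3653,"ay":1.6343,"az":-0.3314,"grip":1},
])

```text
time_s: 8.12
eef_pos: [0.499, -0.0517, 0.2976]
eef_rot: [-0.376, 0.595, -0.384, 0.598]
wrist_force: [0.1, 0.1, -0.9]
opening: 0.174
```

```bash
cat >> plan.py <<'E'
def status():
    d=np.load('rel.npz');o=ctrl.get_obs();print(o['time_s'],o['q'],o['opening'],o['eef_pos'],o['wrist_force'])
    Rt=RT@d['R'].T;pt=ET-Rt@d['t'];print('to target',step(Rt,pt,o));return o,Rt,pt
E
python3 - <<'E'
from plan import *
status()
E
```

```text
8.125 [-0.0906  0.0139  1.7604 -0.4471  1.3562  1.5848] 0.17394921707978553 [ 0.499  -0.0517  0.2976] [ 0.1467  0.0967 -0.8837]
to target (array([11.78 , 18.333,  4.133]), array([0.0053, 0.0004, 0.    ]))
```

apply_moves([
  {"x":1.5,"y":2,"z":0.5,"ax":0.002,"ay":0,"az":0,"grip":1},
  {"x":4,"y":5.5,"z":1.3,"ax":0.005,"ay":0,"az":0,"grip":1},
  {"x":6.5,"y":9.5,"z":2.2,"ax":0.005,"ay":0,"az":0,"grip":1},
  {"x":9,"y":13.5,"z":3.2,"ax":0.005,"ay":0,"az":0,"grip":1},
  {"x":10.5,"y":16.3,"z":3.7,"ax":0.005,"ay":0,"az":0,"grip":1},
  {"x":11.4,"y":17.8,"z":4,"ax":0.005,"ay":0,"az":0,"grip":1},
  {"x":11.8,"y":18.3,"z":4.1,"ax":0.005,"ay":0,"az":0,"grip":1},
  {"x":11.8,"y":18.3,"z":4.1,"ax":0.005,"ay":0,"az":0,"grip":1},
  {"x":11.8,"y":18.3,"z":4.1,"ax":0.005,"ay":0,"az":0,"grip":1},
])

```text
time_s: 9.25
eef_pos: [0.5381, -0.2358, 0.1825]
eef_rot: [-0.378, 0.594, -0.381, 0.599]
wrist_force: [0.1, 0.3, -0.3]
opening: 0.178
```

Run:
```python
from plan import *
o,Rt,pt=status()
d=np.load('rel.npz');R=rot(o).as_matrix();
E=lambda v:R@(d['t']+d['R']@v)+o['eef_pos']
box={'scene':(140,100,300,240),'top':(300,180,440,280)};k=5
for n,(x0,y0,x1,y1) in box.items():
    c=vision.camera(n)[y0:y1,x0:x1,::-1];c=cv2.resize(c,None,fx=k,fy=k,interpolation=cv2.INTER_CUBIC);b=c.copy()
    for pts in ([[-.0025,-.018,0],[-.0025,.018,0],[-.0025,.018,.088],[-.0025,-.018,.088]],[[.0025,-.018,0],[.0025,.018,0],[.0025,.018,.088],[.0025,-.018,.088]]):
        q=np.array([(proj(n,E(p))-[x0,y0]+.5)*k-.5 for p in pts]);cv2.polylines(b,[np.round(q).astype(np.int32)],True,(0,255,0),1)
    cv2.imwrite(f'pics/{n}_fin.png',c);cv2.imwrite(f'pics/{n}_finov.png',b)
```

```text
9.25 [-0.4197  0.2392  1.7575 -0.4748  1.0118  1.388 ] 0.1778228097920262 [ 0.5381 -0.2358  0.1825] [ 0.0647  0.3057 -0.3295]
to target (array([ 0.012,  0.144, -0.016]), array([-0.0012,  0.0007,  0.0003]))
```

View pics/scene_fin.png

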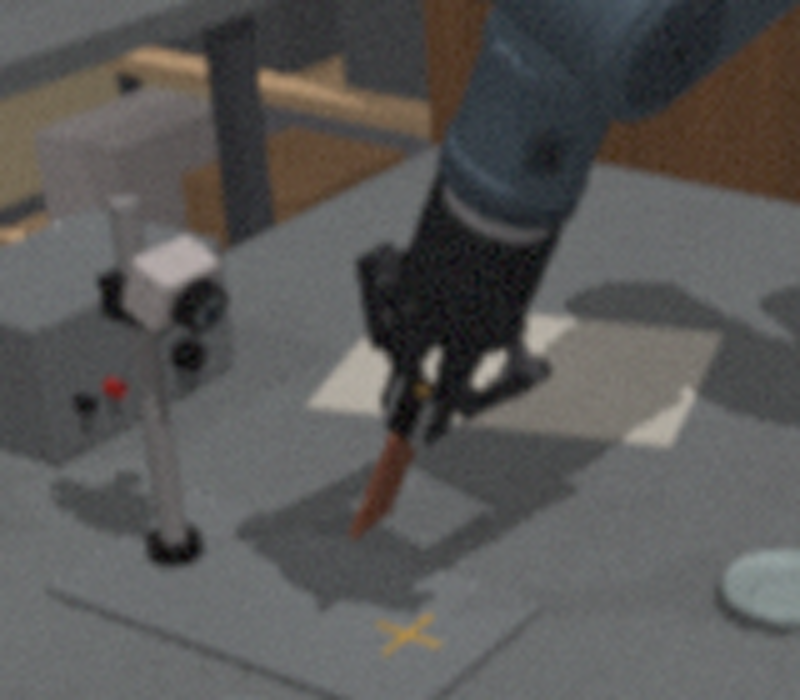

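View pics/scene_finov.png

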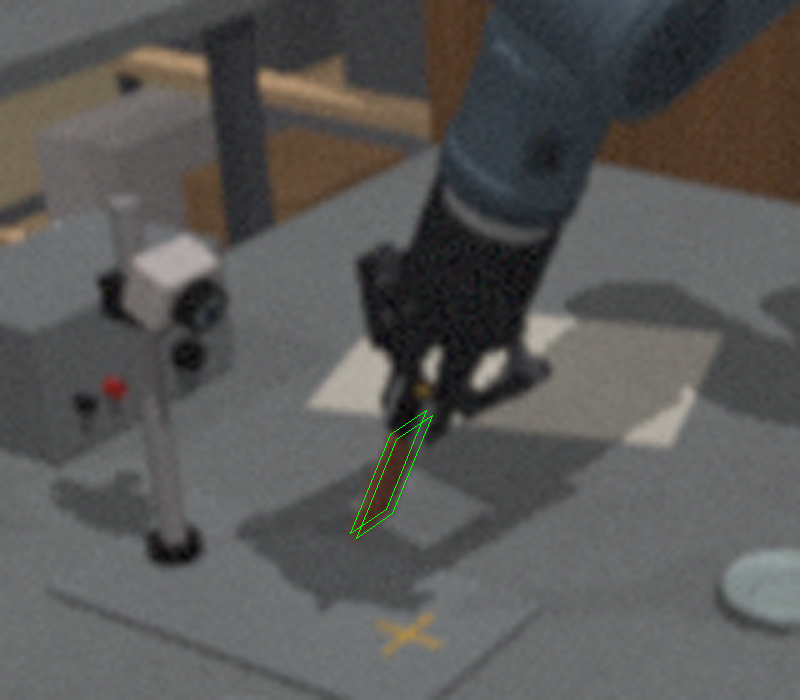

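View pics/top_finov.png

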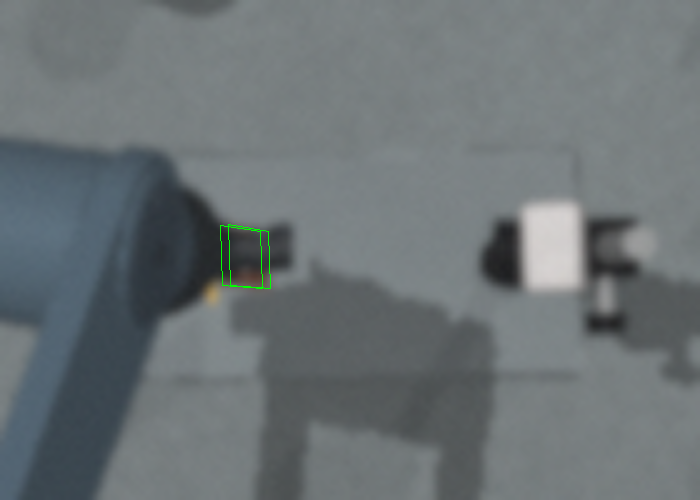

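apply_moves([
  {"x":0,"y":0.15,"z":0,"ax":0,"ay":0,"az":0,"grip":1},
  {"x":0,"y":0.15,"z":0,"ax":0,"ay":0,"az":0,"grip":1},
  {"x":0,"y":0.15,"z":0,"ax":0,"ay":0,"az":0,"grip":1},
  {"x":0,"y":0.15,"z":0,"ax":0,"ay":0,"az":0,"grip":1},
  {"x":0,"y":0.15,"z":0,"ax":0,"ay":0,"az":0,"grip":1},
  {"x":0,"y":0.15,"z":0,"ax":0,"ay":0,"az":0,"grip":1},
])

```text
time_s: 10.1
eef_pos: [0.538, -0.2366, 0.1811]
eef_rot: [-0.378, 0.594, -0.381, 0.599]
wrist_force: [0.4, -0.6, -1.3]
opening: 0.179
```

Run:
```python
from plan import *
o,Rt,pt=status();print(o['dq'])
im={n:vision.camera(n) for n in P}
for n in P: cv2.imwrite(f'pics/{n}_end.png',im[n][:,:,::-1])
status()
print('lens net',[(np.round(d['xy'],1),round(d['p'],2)) for n in P for d in pinpoint(n,'camera')[:2]],[(np.round(d['xy'],1),round(d['p'],2)) for d in pinpoint('scene','clamp')[:2]])
d=np.load('rel.npz');R=rot(o).as_matrix();print('pred stud',proj('scene',R@(d['t']+d['R']@[0,0,.118])+o['eef_pos']),'pred spot',proj('scene',R@(d['t']+d['R']@[.0025,0,.062])+o['eef_pos']))
c=im['scene'][160:195,210:240].astype(float);w=c[...,:2].mean(2)-c[...,2];w=np.clip(w-.6*w[15:25,10:20].max(),0,None)[12:25,8:20];yy,xx=np.mgrid[172:185,218:230];print('stud',(w*xx).sum()/w.sum(),(w*yy).sum()/w.sum())
```

```text
10.1 [-0.4209  0.2414  1.758  -0.4756  1.0089  1.3883] 0.1788846007136317 [ 0.538  -0.2366  0.1811] [ 0.3572 -0.5935 -1.2895]
to target (array([ 0.004, -0.019, -0.011]), array([-0.0011,  0.0008,  0.0004]))
[ 0.0002  0.0005 -0.0022  0.0015 -0.0009  0.001 ]
10.2 [-0.4209  0.2414  1.758  -0.4756  1.0089  1.3883] 0.18186765866112026 [ 0.538  -0.2366  0.1811] [-1.0059  0.4774 -1.5301]
to target (array([ 0.004, -0.018, -0.011]), array([-0.0011,  0.0007,  0.0004]))
lens net [(array([182.1, 163.2]), 0.53), (array([400.2, 230.1]), 0.69), (array([420.3, 230.5]), 0.59)] [(array([166.1, 159.1]), 0.64), (array([354.8, 259.3]), 0.22)]
pred stud [224.5375 177.6789] pred spot [218.5975 190.3997]
stud 224.1443298969072 177.88659793814432
```

View pics/scene_end.png

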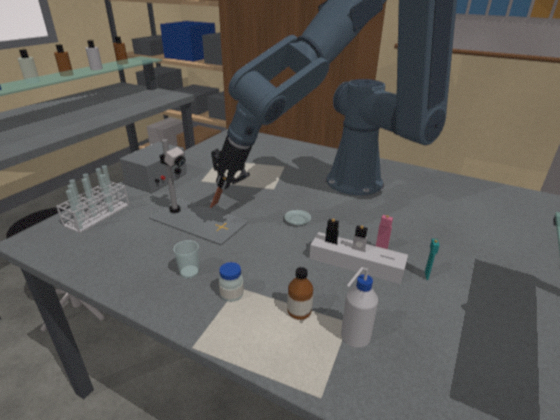

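Run:
```python
from cam import *
from scipy.optimize import least_squares
ob=np.array([[184.4,158],[185.1,159],[185.15,160],[185.2,161],[184.75,162],[184.3,163],[183,164],[181.8,165]])
t=np.linspace(0,2*np.pi,721)
def rim(h,du,dy=0,r=.017):
    L=lens(h)+dy*f;return np.array([proj('scene',L+r*(np.cos(s)*cy+np.sin(s)*cz)) for s in t])+[du,0]
def res(p,full=True):
    q=rim(p[0],p[1] if len(p)>1 else 0);out=[]
    for o in ob:
        d=np.linalg.norm(q-o,axis=1);i=d.argmin();c=q.mean(0);out.append(np.sign(np.linalg.norm(o-c)-np.linalg.norm(q[i]-c))*d[i])
    return np.array(out)
for p0 in([.2],[.2,0.]):
    s=least_squares(res,p0,diff_step=1e-2);print(s.x,s.fun.round(2))
```

```text
[0.20208117] [-0.61 -0.74 -0.48 -0.06  0.02  0.2  -0.16 -0.23]
[ 0.20012198 -0.59999514] [-0.   -0.18 -0.11  0.21  0.2   0.31 -0.14 -0.32]
```

apply_moves([
  {"x":-0.05,"y":0.1,"z":0,"ax":0,"ay":0,"az":0,"grip":1},
  {"x":-0.05,"y":0.1,"z":0,"ax":0,"ay":0,"az":0,"grip":1},
  {"x":-0.05,"y":0.1,"z":0,"ax":0,"ay":0,"az":0,"grip":1},
  {"x":-0.05,"y":0.1,"z":0,"ax":0,"ay":0,"az":0,"grip":1},
  {"x":-0.05,"y":0.1,"z":0,"ax":0,"ay":0,"az":0,"grip":1},
  {"x":-0.05,"y":0.1,"z":0,"ax":0,"ay":0,"az":0,"grip":1},
])

```text
time_s: 11.1
eef_pos: [0.538, -0.2365, 0.18]
eef_rot: [-0.378, 0.594, -0.381, 0.599]
wrist_force: [-0.3, -1.0, -1.3]
opening: 0.176
```

Run:
```python
from plan import *
import plan
o,Rt,pt=status();print(o['dq'])
d=np.load('rel.npz');R=rot(o).as_matrix();S=R@(d['t']+d['R']@[.0025,0,.062])+o['eef_pos']
v=S-lens(.2018);print('spot in lens frame',v@cx,v@cy,v@cz)
if abs(v@cy)<.003 and abs(o['dq']).max()<.01:
    from bench import ticket; print(ticket.hand_in())
```

```text
11.1 [-0.4209  0.2429  1.7588 -0.4762  1.0069  1.3895] 0.1762054720154499 [ 0.538  -0.2365  0.18  ] [-0.3453 -0.9836 -1.2758]
to target (array([ 0.056, -0.118, -0.011]), array([-0.0011,  0.0008,  0.0004]))
[-0.0006 -0.0012 -0.     -0.0001 -0.0007  0.001 ]
spot in lens frame 0.15002792352996852 -0.00017303530349270117 -8.950521073662982e-05
the job is handed in; nothing more can be done
None
```

I gripped the copper electrode by its head, lifted it straight out of the rack, turned it, and am holding it still in front of the inspection camera. The job was handed in at about 11.1 s.

- **Position:** By the arm's measured pose, the spot is 150.0 mm in front of the glass. It is within 0.2 mm of the view's centre and the plate is square to within about 0.1°. This figure takes the lens height as 0.202 m.
- **Not confirmed by sight:** Neither camera can see the spot in the final pose. After the lift, the spot appeared within 0.3 px of where the grasp predicted. In the hold, the brass stud was within 0.5 px, checked before a last adjustment of about 1 mm.
- **Lens height:** My estimates disagreed, ranging from about 0.195 to 0.205 m. The true vertical centring may be a few millimetres off.
- **Unexplained:** In the top view the lens barrel shows a dark bulge I could not account for. I relied on the box, column and base plate instead.
- **The rest of the bench:** In the last scene picture, zinc and graphite were still in the rack, the other items looked undisturbed, and nothing touched the camera or its stand.

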